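Roll the copper sample sleeve up the gauge ramp

TASK

With the fingertips, slowly push the copper sleeve up its lane of the two-lane ramp and over the crest, until it rests in the seat at the top, square against the stop wall. Keep pushing it steadily all the way so that it never runs freely back down the slope or shoots ahead, and do not lift it. Leave the steel sleeve and everything else on the bench where they are.

Things in the scene. Friction and masses are not known exactly. Their poses are not given: they have to be found in the camera images.
- ramp: Fixed two-lane ramp, aluminium lanes between blue rails. Origin on the bench under its middle; x points uphill along the lanes, y across, z up; other ramp sizes (mm) are in this frame. Lanes centred at y +60 and -60, each 102 wide; rails 18 wide, 10 above the lane. Level apron at z 10 from x -165 to -80, with a blue back fence at its low end (x -173 to -165, top z 18).
- slope_foot (a point): Foot of the slope on the ramp's centre line: x -80, z 10 in the ramp frame. From here both lanes rise at 9 degrees.
- crest (a point): Top of the slope on the centre line: x +80, z 35.3 in the ramp frame. Beyond it the seat falls at 5 degrees to the stop wall.
- stop (a point): Foot of the stop wall's face on the centre line: x +135, z 30.5; wall top at z 72. A sleeve seated against it has its axis at x +110, z 58 and stays there by itself. Behind the wall: two black gauge heads (to z 65) on a deck 20 high ending at x +234.
- copper: Copper-coloured sleeve with black end caps, a solid-acting cylinder 50 mm in diameter and 90 mm long, 0.28 to 0.56 kg, smooth, free to roll; it lies across one of the two lanes on the level apron. Origin at its very centre, on its axis; its y axis is the cylinder axis (x and z turn as it rolls).
- steel: Steel sleeve of the same shape and size, 0.4 kg, black end caps, lying on the apron of the other lane; to be left alone. Origin at its centre, y along its axis.
- bottle: amber glass bottle, black cap, 64 mm dia, 140 mm tall, standing; origin at the centre of its foot; bystander
- beaker: open glass beaker, 70 mm dia, 90 mm tall, standing; origin at the centre of its foot; bystander
- jar: white plastic jar, blue cap, 56 mm dia, 70 mm tall, standing; origin at the centre of its foot; bystander
- wrench: steel wrench, 170 mm long, lying along its x axis; bystander
- screwdriver: screwdriver with red handle, 180 mm long, lying along its x axis; bystander
- cal_ring: small brass ring, 32 mm outside dia, 14 mm tall, lying on the ramp's end deck behind the stop wall; origin under its centre; bystander
Mind the look-alikes: they are no part of the job. Several things have the shape of the copper; the one meant has the colours described above.

How it is judged:
By the outcome, as a careful person would: the job done as asked, in the order asked, and still so for the second after the job is handed in, with the robot touching nothing.
It also fails if it takes over 40 s, if anything falls off the work surface, if the arm or the gripper's body presses on something with over 40 N, if the wrist force passes 120 N, or if a joint passes its speed limit or range.

ROBOT

A 7-joint arm with a two-finger parallel gripper is mounted at the origin on the work surface. World frame = base frame: x ahead of the robot, y to its left, z up, the work surface at z = 0. Lengths are in m, angles in rad, forces in N, time in s.
With the tool pointing down it reaches from about 0.4 to 0.85 m from the base axis. Payload 4.5 kg.
Tool frame: the origin (TCP) lies at the very end of the fingers, on their centre line; the grasp point (between the pads) lies 19 mm behind it; z points along the fingers, x is the direction in which the jaws open and shut, and the axes are right-handed (so a half turn about z gives the same grasp; the last joint's range is limited). The gripper opens to 88 mm and grips with 3 to 60 N. Pads are 18 mm wide; open, the fingers measure 123 mm over their backs; the gripper's body (75 mm by 187 mm) begins 45 mm behind the grasp point.
Start: joints at [-1.245, 0.689, -0.195, 1.565, 0.157, 0.902, -0.215], TCP at [0.18, 0.599, 0.239] pointing down, gripper open.
Joint ranges: [-3.01, 3.01], [-0.46, 2.08], [-1.47, 1.51], [0.13, 2.56], [-1, 4.14], [0.04, 2.09], [-2.66, 2.66]. Speed limits (rad/s): [2.57, 2.57, 3.14, 3.14, 3.14, 3.14, 3.14].

INTERFACE

Orientations are given as a unit quaternion [x, y, z, w].
In Python, from plant import * gives the robot as it stands.
- The arm moves only by the tool apply_moves, never from a script. Its argument "series" is a list of rows, each an object of numbers: "x", "y", "z": the shift along the tool's x, y, z in units of 80 cm (1.0 is 80 cm); "wx", "wy", "wz": the turn, a rotation vector about the tool's x, y, z in units of pi rad (1.0 is pi rad); "fingers": the opening, from -1 (shut) to 1 (fully open), so that 0 is half open. In form: [{"x": .., "y": .., "z": .., "wx": .., "wy": .., "wz": .., "fingers": ..}, ...]. A call has 1 to 8 rows; each row shifts and turns the pose as measured when the row begins, along the tool's axes as they then stand; what a row does not reach is not made up. A row lasts 1/8 s, in which the tool goes at most 62.5 mm and 10.7 degrees, less where a joint would pass 70% of its speed; a pose out of reach is approached as far as the arm can. A call with a number of a shift or a turn outside -1 to 1 is refused whole. A call with a gripper value outside its range is refused whole. The fingers move at their own pace and stop on an object; "force" is the grip in N (left out, the last holds). Time passes only in rows, so rows that do not move let the fingers close. It gives the time, the measured TCP pose, the force and the opening at its end, in the units of the state.
- get_state(): the state, without advancing time (a new reading comes with each control period).
- snapshot(name): name is "side" or "top" or "wrist"; returns (picture, depth): 420x560x3 uint8, red, green, blue; 420x560 float32, m along the optical axis (not along the pixel's ray), 0 where there is no reading.
- camera_model(name): a dict with "camera_matrix" (3x3 intrinsics, pixels), "world_from_camera" (4x4, takes a point from camera to world coordinates). Camera axes: x right, y up, looking along -z (the intrinsics and any distortion apply to the point x, -y, -z); pixel columns grow to the right and rows downward; lengths in m; the calibration is good to about 2 mm. A picture is of the moment at which its call begins: read the wrist's pose just before it. camera_model takes no time and is no camera call; for the wrist camera it gives the pose at the moment of the call.
- finish_job(): hands the job in, once; it reports no verdict.
The state is a dict: "clock": time; "q": joint angles; "qd": joint speeds; "joint_torque": joint torques, N m; "tool_pos": TCP position; "eef_rot": TCP orientation; "contact_force": force on the tool from outside, world axes, zero at the start; "moment": the same for the moment, N m; "opening": opening from 0.0 (shut) to 1.0 (fully open).
Only numpy, scipy, OpenCV 4.12 (cv2) and the standard library are available. Lean on these libraries where they do the work, as an engineer would, in place of code of your own. Each camera call takes 0.05 s, during which the arm holds its last target. There are 200 camera calls.

## Working session

There is one attempt and no reset: what is moved stays moved. The work goes in short steps, Python scripts to look and compute and a tool call to move; the robot and the scene stay as the last step left them, time stands still between calls to the robot, and variables do not carry over. Pictures are saved under pics/ and viewed, about 8 in all and at most 12, crops included, and the job is handed in when it is done.

Besides the shell and the picture viewer there is one more tool, called by a JSON object that holds its "fn" and its "kwargs". apply_moves: Moves the arm, as the interface text tells. Its arguments: {"type":"object","properties":{"series":{"type":"array","items":{"type":"object","properties":{"x":{"type":"number"},"y":{"type":"number"},"z":{"type":"number"},"wx":{"type":"number"},"wy":{"type":"number"},"wz":{"type":"number"},"fingers":{"type":"number"}}}},"force":{"type":"number"}},"required":["series"]}

```bash
mkdir -p pics; ls; python3 - <<'E'
from plant import *
import cv2,numpy as np
s=get_state();print(s)
for n in ("top","side"):
    p,d=snapshot(n);cv2.imwrite(f"pics/{n}0.png",cv2.cvtColor(p,cv2.COLOR_RGB2BGR));np.save(f"pics/{n}0.npy",d)
    print(n,camera_model(n))
E
```

```text
pics
{'clock': 0.0, 'q': array([-1.24517751,  0.69002709, -0.19452372,  1.5663406 ,  0.1572908 ,
        0.90247642, -0.2151129 ]), 'qd': array([ 1.05179993e-03,  9.33085118e-04,  1.03586514e-03, -1.07927184e-03,
       -5.64488397e-05,  9.37747201e-04,  3.79643761e-04]), 'joint_torque': array([-3.63995769e-04, -5.27567232e+01, -1.26733795e+00, -1.53427809e+01,
       -5.27012267e-02,  6.58575082e-03,  1.73578628e-04]), 'tool_pos': array([0.17966641, 0.59796036, 0.23788428]), 'eef_rot': array([ 8.02378869e-01,  5.96814281e-01, -7.10853324e-04,  5.99804241e-04]), 'contact_force': array([-0.0295877 , -0.0088461 , -0.54699854]), 'moment': array([-0.01023932, -0.00742179,  0.04196561]), 'opening': 0.9990765413825137}
top {'camera_matrix': array([[535.31406142,   0.        , 272.75661338],
       [  0.        , 535.31406142, 207.95006016],
       [  0.        ,   0.        ,   1.        ]]), 'world_from_camera': array([[-0.01238503,  0.99621735, -0.08600929,  0.43398885],
       [-0.99982782, -0.01352661, -0.01270266, -0.04624612],
       [-0.01381803,  0.08583716,  0.99621335,  1.48901748],
       [ 0.        ,  0.        ,  0.        ,  1.        ]])}
side {'camera_matrix': array([[483.26960435,   0.        , 279.09215194],
       [  0.        , 483.26960435, 213.94534631],
       [  0.        ,   0.        ,   1.        ]]), 'world_from_camera': array([[ 0.78134884,  0.31609028, -0.53812725, -0.27104261],
       [-0.62406389,  0.38717036, -0.67870714, -1.10354277],
       [-0.00618581,  0.86613281,  0.49977564,  0.85206444],
       [ 0.        ,  0.        ,  0.        ,  1.        ]])}
```

View pics/top0.png

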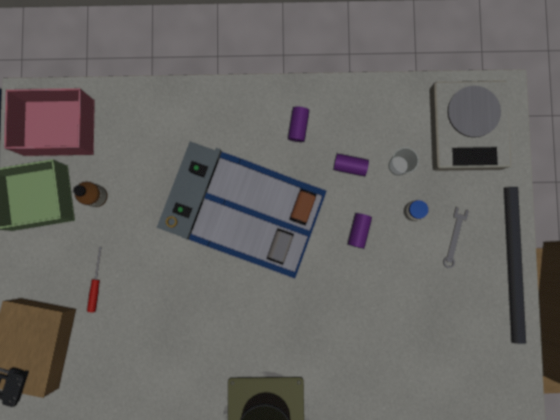

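View pics/side0.png

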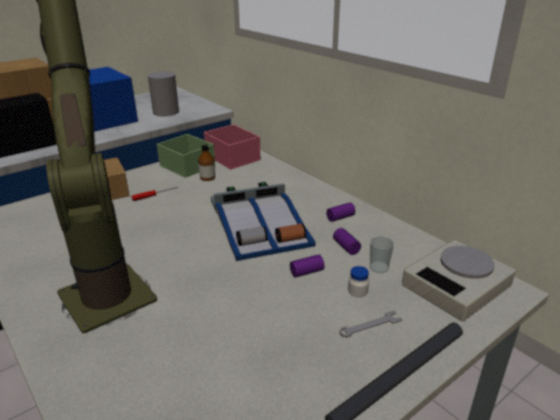

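The top view shows copper at (303,207). Look-alikes are the steel sleeve at (281,247) and purple sleeves at (299,124), (351,165) and (360,230). The copper/orange one with black caps matches the description. Uphill points left in the image, towards the gauge heads.

```bash
cat > h.py <<'E'
from plant import *
import cv2,numpy as np
from scipy.spatial.transform import Rotation as R
def world(n,d,uv,cm=None):
    cm=cm or camera_model(n);K=cm["camera_matrix"];T=cm["world_from_camera"]
    uv=np.asarray(uv);z=d[uv[:,1],uv[:,0]]
    c=np.c_[(uv[:,0]-K[0,2])/K[0,0]*z,-(uv[:,1]-K[1,2])/K[1,1]*z,-z]
    return (c@T[:3,:3].T+T[:3,3])[z>0]
def plane(n,uv,h,cm=None):
    cm=cm or camera_model(n);K=cm["camera_matrix"];T=cm["world_from_camera"]
    uv=np.atleast_2d(np.asarray(uv,float))
    r=np.c_[(uv[:,0]-K[0,2])/K[0,0],-(uv[:,1]-K[1,2])/K[1,1],-np.ones(len(uv))]@T[:3,:3].T
    return T[:3,3]+r*((h-T[2,3])/r[:,2])[:,None]
E
python3 - <<'E'
from h import *
p=cv2.imread("pics/top0.png");d=np.load("pics/top0.npy")
hsv=cv2.cvtColor(p,cv2.COLOR_BGR2HSV)
roi=np.zeros(p.shape[:2],np.uint8);roi[140:290,150:335]=255
def mask(lo,hi): return cv2.inRange(hsv,lo,hi)&roi
b=mask((100,120,40),(125,255,255));c=mask((3,100,60),(18,255,255))
def big(m):
    n,l,s,_=cv2.connectedComponentsWithStats(m);i=1+np.argmax(s[1:,4]);print(s[i]);return np.argwhere(l==i)[:,::-1]
B=big(b);C=big(c)
W=world("top",d,B);print("blue z",np.percentile(W[:,2],[2,25,50,75,98]))
r=cv2.minAreaRect(W[:,:2].astype(np.float32));print("blue",r,cv2.boxPoints(r).round(4).tolist())
Wc=world("top",d,C);print("cu z",np.percentile(Wc[:,2],[2,25,50,75,98]))
P=plane("top",C,.04)[:,:2].astype(np.float32);r=cv2.minAreaRect(P);print("cu",r,P.mean(0),Wc.mean(0))
cr=cv2.resize(p[135:285,150:340],None,fx=4,fy=4,interpolation=cv2.INTER_CUBIC);cv2.imwrite("pics/crop.png",cr)
E
```

```text
[220 153 105  47 539]
[291 192  24  30 450]
blue z [0.01491363 0.0207253  0.02993361 0.03977045 0.05197846]
blue ((0.6548588275909424, -0.028621360659599304), (0.3040601313114166, 0.024178899824619293), 66.7989273071289) [[0.583899974822998, -0.16359999775886536], [0.6061000227928162, -0.17309999465942383], [0.7258999943733215, 0.10639999806880951], [0.7035999894142151, 0.11590000241994858]]
cu z [0.04412862 0.05269835 0.05630527 0.05905991 0.06420388]
cu ((0.5633325576782227, -0.10962851345539093), (0.04380185157060623, 0.07632607221603394), 68.63645935058594) [ 0.56294614 -0.10956725] [ 0.56163752 -0.10891355  0.0556746 ]
```

View pics/crop.png

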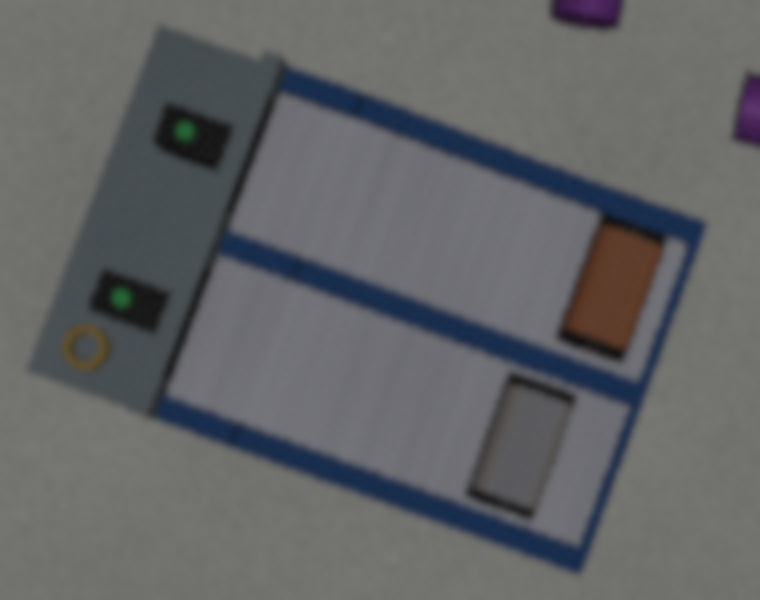

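```bash
cat >> h.py <<'E'
def cur(ramp):
    s=get_state();return s
E
python3 - <<'E'
from h import *
f=lambda u,v,h: plane("top",[150+u/4,135+v/4],h)[0]
# ramp-frame points vs image points (crop px), fit rigid 2D
pts=[(-173,-129,18,705,224),(-173,129,18,580,571),(133,-129,41,287,72),(133,129,41,157,408),
(-80,0,20,None,None)]
A=[];Bq=[]
for x,y,z,u,v in pts[:4]:
    A.append((x/1e3,y/1e3));Bq.append(f(u,v,z/1e3)[:2])
A=np.array(A);Bq=np.array(Bq);ca,cb=A.mean(0),Bq.mean(0)
H=(A-ca).T@(Bq-cb);th=np.arctan2(H[0,1]-H[1,0],H[0,0]+H[1,1])
M=np.array([[np.cos(th),-np.sin(th)],[np.sin(th),np.cos(th)]]);t=cb-M@ca
print("yaw",np.degrees(th),"t",t,"res mm",1e3*(A@M.T+t-Bq))
# sleeves: silhouettes incl. caps at axis height
for n,q in (("cu",[(604,213),(664,236),(622,358),(560,335)]),("st",[(512,375),(575,398),(530,516),(468,492)])):
    w=np.array([f(u,v,.037)[:2] for u,v in q]);r=(w-t)@M*1e3;print(n,r.round(1).tolist(),r.mean(0).round(1),w.mean(0))
d=np.load("pics/top0.npy")
for x,y in((0,-60),(40,-60),(-100,-60+30),(110,-60)):pass
np.savez("ramp.npz",M=M,t=t)
E
```

```text
yaw 68.94024551555297 t [0.54980176 0.03067526] res mm [[ 2.04686223 -1.29822884]
 [-1.93664077  1.34930863]
 [ 5.789217   -1.82654008]
 [-5.89943846  1.77546029]]
cu [[-104.6, -107.2], [-148.4, -106.5], [-150.1, -18.4], [-105.3, -18.5]] [-127.1  -62.7] [ 0.56263153 -0.11044906]
st [[-84.1, 18.3], [-129.5, 18.1], [-128.5, 103.3], [-83.7, 102.7]] [-106.5   60.6] [ 0.45499805 -0.04690425]
```

```bash
cat > go.py <<'E'
import sys
from h import *
z=np.load("ramp.npz");M,t=z["M"],z["t"]
s=get_state();Rt=R.from_quat(s["eef_rot"]).as_matrix()
p=np.array(s["tool_pos"]);r=(p[:2]-t)@M*1e3
print("clock %.2f"%s["clock"],"ramp mm",r.round(1),"z %.1f"%(p[2]*1e3),"F",s["contact_force"].round(2),"open %.2f"%s["opening"],"q",s["q"].round(2))
rx=np.r_[M[:,0],0];x=Rt[:,0];print("tool x yaw",np.degrees(np.arctan2(x[1],x[0])).round(2),"want",np.degrees(np.arctan2(-M[0,1],0) if 0 else np.arctan2(-M[1,1],-M[0,1])).round(2),"z",Rt[:,2].round(3))
if len(sys.argv)>3:
    g=np.array(list(map(float,sys.argv[1:4])))/1e3
    w=np.r_[M@g[:2]+t,g[2]];print("world goal",w,"d tool units",(Rt.T@(w-p)/.8).round(4))
E
python3 go.py -182 -62 150
```

```text
clock 0.10 ramp mm [396.4 549.3] z 238.0 F [-0.35 -0.4  -0.37] open 1.00 q [-1.25  0.69 -0.19  1.57  0.16  0.9  -0.22]
tool x yaw 73.29 want -21.06 z [-0.    -0.002 -1.   ]
world goal [ 0.5422604  -0.16144743  0.15      ] d tool units [-0.7787  0.7071  0.1114]
```

{"fn": "apply_moves", "kwargs": {"series": [{"y":0.065,"wz":0.031,"fingers":0},{"y":0.065,"wz":0.031,"fingers":0},{"y":0.065,"wz":0.031,"fingers":0},{"y":0.065,"wz":0.031,"fingers":0},{"y":0.065,"wz":0.031,"fingers":0},{"y":0.065,"wz":0.031,"fingers":0},{"y":0.065,"wz":0.031,"fingers":0},{"y":0.065,"wz":0.031,"fingers":0}]}}

```text
schema error: expected keys x, y, z, wx, wy, wz, fingers
```

{"fn": "apply_moves", "kwargs": {"series": [{"y":0.065,"wz":0.031,"fingers":0},{"y":0.065,"wz":0.031,"fingers":0},{"y":0.065,"wz":0.031,"fingers":0},{"y":0.065,"wz":0.031,"fingers":0},{"y":0.065,"wz":0.031,"fingers":0},{"y":0.065,"wz":0.031,"fingers":0},{"y":0.065,"wz":0.031,"fingers":0},{"y":0.065,"wz":0.031,"fingers":0}]}}

```text
schema error: expected keys x, y, z, wx, wy, wz, fingers
```

```bash
python3 go.py -182 -62 150
```

```text
clock 0.10 ramp mm [396.4 549.3] z 238.0 F [-0.35 -0.4  -0.37] open 1.00 q [-1.25  0.69 -0.19  1.57  0.16  0.9  -0.22]
tool x yaw 73.29 want -21.06 z [-0.    -0.002 -1.   ]
world goal [ 0.5422604  -0.16144743  0.15      ] d tool units [-0.7787  0.7071  0.1114]
```

All keys are needed.

{"fn": "apply_moves", "kwargs": {"series": [{"x":0,"y":0.065,"z":0,"wx":0,"wy":0,"wz":0.031,"fingers":0},{"x":0,"y":0.065,"z":0,"wx":0,"wy":0,"wz":0.031,"fingers":0},{"x":0,"y":0.065,"z":0,"wx":0,"wy":0,"wz":0.031,"fingers":0},{"x":0,"y":0.065,"z":0,"wx":0,"wy":0,"wz":0.031,"fingers":0},{"x":0,"y":0.065,"z":0,"wx":0,"wy":0,"wz":0.031,"fingers":0},{"x":0,"y":0.065,"z":0,"wx":0,"wy":0,"wz":0.031,"fingers":0},{"x":0,"y":0.065,"z":0,"wx":0,"wy":0,"wz":0.031,"fingers":0},{"x":0,"y":0.065,"z":0,"wx":0,"wy":0,"wz":0.031,"fingers":0}]}}

```text
clock: 1.1
tool_pos: [0.5087, 0.3532, 0.2329]
eef_rot: [0.971, 0.241, -0.004, 0.0]
contact_force: [1.0, -1.2, -0.6]
opening: 0.498
```

{"fn": "apply_moves", "kwargs": {"series": [{"x":0,"y":0.065,"z":0,"wx":0,"wy":0,"wz":0.031,"fingers":0},{"x":0,"y":0.065,"z":0,"wx":0,"wy":0,"wz":0.031,"fingers":0},{"x":0,"y":0.065,"z":0,"wx":0,"wy":0,"wz":0.031,"fingers":0},{"x":0,"y":0.065,"z":0,"wx":0,"wy":0,"wz":0.031,"fingers":0},{"x":0,"y":0.065,"z":0,"wx":0,"wy":0,"wz":0.031,"fingers":0},{"x":0,"y":0.065,"z":0,"wx":0,"wy":0,"wz":0.031,"fingers":0},{"x":0,"y":0.065,"z":0,"wx":0,"wy":0,"wz":0.031,"fingers":0}]}}

```text
clock: 1.98
tool_pos: [0.5767, -0.0093, 0.2307]
eef_rot: [0.994, -0.109, -0.004, 0.002]
contact_force: [0.4, -0.6, -0.3]
opening: 0.498
```

```bash
python3 go.py -182 -62 150
```

```text
clock 1.98 ramp mm [-27.6 -39.5] z 230.7 F [ 0.38 -0.63 -0.29] open 0.50 q [-0.15  0.64  0.15  1.73 -0.12  0.79 -0.17]
tool x yaw -12.5 want -21.06 z [-0.009 -0.004 -1.   ]
world goal [ 0.5422604  -0.16144743  0.15      ] d tool units [-0.      0.1944  0.102 ]
```

{"fn": "apply_moves", "kwargs": {"series": [{"x":0,"y":0.055,"z":0.015,"wx":0,"wy":0,"wz":0.014,"fingers":0},{"x":0,"y":0.055,"z":0.015,"wx":0,"wy":0,"wz":0.014,"fingers":0},{"x":0,"y":0.055,"z":0.015,"wx":0,"wy":0,"wz":0.014,"fingers":0},{"x":0,"y":0.045,"z":0.015,"wx":0,"wy":0,"wz":0.01,"fingers":0},{"x":0,"y":0,"z":0,"wx":0,"wy":0,"wz":0,"fingers":0}]}}

```text
clock: 2.6
tool_pos: [0.5251, -0.1812, 0.1815]
eef_rot: [0.98, -0.197, -0.005, 0.004]
contact_force: [1.1, 0.6, 0.2]
opening: 0.5
```

```bash
python3 go.py -182 -62 150; python3 - <<'E'
from h import *
cm=camera_model("wrist");p,d=snapshot("wrist");cv2.imwrite("pics/w1.png",cv2.cvtColor(p,cv2.COLOR_RGB2BGR));np.save("pics/w1.npy",d)
np.savez("pics/w1cm.npz",**cm)
E
```

```text
clock 2.60 ramp mm [-206.6  -53.1] z 181.5 F [1.06 0.55 0.18] open 0.50 q [ 0.15  0.68  0.15  1.84 -0.15  0.64 -0.01]
tool x yaw -22.71 want -21.06 z [-0.012 -0.007 -1.   ]
world goal [ 0.5422604  -0.16144743  0.15      ] d tool units [ 0.0105 -0.0315  0.0389]
```

View pics/w1.png

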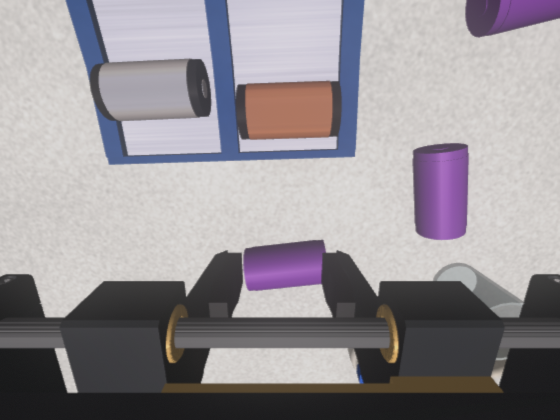

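The wrist view shows copper at (289,110) with black caps, in the right-hand lane. Steel is at (152,90) in the other lane. The fence runs from (109,163) to (357,157), and a purple look-alike lies just outside it at (285,265).

```bash
python3 - <<'E'
from h import *
z=np.load("ramp.npz");M,t=z["M"],z["t"];cm=dict(np.load("pics/w1cm.npz"));d=np.load("pics/w1.npy")
rr=lambda w:((w[:,:2]-t)@M*1e3).round(1).tolist()
g=lambda uv,h:rr(plane("wrist",uv,h,cm))
print("fence outer top",g([(109,163),(357,157)],.018))
print("fence/lane inside edge",g([(238,153),(338,150)],.018))
p=cv2.imread("pics/w1.png");h=cv2.cvtColor(p,cv2.COLOR_BGR2HSV)
for n,lo,hi,roi in(("cu",(3,100,60),(15,255,255),(60,160,220,350)),("purple",(135,100,30),(160,255,255),(230,300,230,340))):
    m=cv2.inRange(h,lo,hi);k=np.zeros_like(m);a,b,c,e=roi;k[a:b,c:e]=255;uv=np.argwhere(m&k)[:,::-1]
    W=world("wrist",d,uv,cm);r=np.c_[np.array(rr(W)),W[:,2]*1e3]
    print(n,len(uv),"min",np.percentile(r,1,0).round(1),"max",np.percentile(r,99,0).round(1))
    top=r[r[:,2]>np.percentile(r[:,2],90)];print(" crown",top.mean(0).round(1))
    q=r[:,:2]-r[:,:2].mean(0);
    c=np.array([ (r[np.abs(r[:,1]-y)<3][:,0].min(),r[np.abs(r[:,1]-y)<3][:,0].max()) for y in(-85,-40)]) if n=="cu" else 0;print(c)
uv=[(190,y) for y in(30,)]+[(280,40)];print(world("wrist",d,uv,cm))
E
```

```text
fence outer top [[-171.5, 128.0], [-172.3, -131.7]]
fence/lane inside edge [[-164.8, -8.5], [-164.6, -111.8]]
cu 4344 min [-147.   -97.    46.1] max [-104.3  -25.1   61.1]
 crown [-124.9  -60.3   60.6]
[[-147.6 -104.2]
 [-147.3 -103.7]]
purple 2419 min [-309.2  -92.    39.4] max [-270.5  -12.    51. ]
 crown [-290.7  -56.4   51.6]
0
[[ 0.50539163 -0.00762972  0.0157595 ]
 [ 0.57900766 -0.04667577  0.01259276]]
```

{"fn": "apply_moves", "kwargs": {"series": [{"x":0,"y":0,"z":0.02,"wx":0.0035,"wy":0.0025,"wz":-0.009,"fingers":0},{"x":0.01,"y":-0.02,"z":0.04,"wx":0,"wy":0,"wz":0,"fingers":0},{"x":0,"y":0,"z":0,"wx":0,"wy":0,"wz":0,"fingers":0}]}}

```text
clock: 3.02
tool_pos: [0.5429, -0.1614, 0.1339]
eef_rot: [0.984, -0.177, 0.002, -0.003]
contact_force: [-0.3, -1.0, 1.1]
opening: 0.502
```

```bash
python3 go.py -180 -61 35
```

```text
clock 3.02 ramp mm [-181.7  -62.6] z 133.9 F [-0.3  -1.    1.05] open 0.50 q [ 0.15  0.76  0.11  1.85 -0.16  0.53  0.01]
tool x yaw -20.43 want -21.06 z [ 0.005  0.005 -1.   ]
world goal [ 0.54204588 -0.15922168  0.035     ] d tool units [-0.0023 -0.0013  0.1237]
```

{"fn": "apply_moves", "kwargs": {"series": [{"x":-0.002,"y":0,"z":0.04,"wx":-0.001,"wy":-0.001,"wz":0.0035,"fingers":0},{"x":0,"y":0,"z":0.04,"wx":0,"wy":0,"wz":0,"fingers":0},{"x":0,"y":0,"z":0.035,"wx":0,"wy":0,"wz":0,"fingers":0},{"x":0,"y":0,"z":0.01,"wx":0,"wy":0,"wz":0,"fingers":0},{"x":0,"y":0,"z":0,"wx":0,"wy":0,"wz":0,"fingers":0}]}}

```text
clock: 3.65
tool_pos: [0.5469, -0.1587, 0.038]
eef_rot: [0.984, -0.18, 0.005, -0.002]
contact_force: [0.5, -0.5, -0.1]
opening: 0.5
```

```bash
python3 go.py -165 -61 29
```

```text
clock 3.65 ramp mm [-177.8  -65.3] z 38.0 F [ 0.46 -0.51 -0.14] open 0.50 q [ 0.16  0.92  0.07  1.88 -0.18  0.34  0.02]
tool x yaw -20.71 want -21.06 z [ 0.01   0.002 -1.   ]
world goal [ 0.547436   -0.14522359  0.029     ] d tool units [-0.0054 -0.016   0.0113]
```

{"fn": "apply_moves", "kwargs": {"series": [{"x":-0.005,"y":0,"z":0.011,"wx":-0.0018,"wy":-0.0025,"wz":0.002,"fingers":0},{"x":0,"y":-0.006,"z":0,"wx":0,"wy":0,"wz":0,"fingers":0},{"x":0,"y":-0.006,"z":0,"wx":0,"wy":0,"wz":0,"fingers":0},{"x":0,"y":0,"z":0,"wx":0,"wy":0,"wz":0,"fingers":0}]}}

```text
clock: 4.15
tool_pos: [0.5487, -0.1476, 0.0317]
eef_rot: [0.983, -0.183, 0.003, 0.0]
contact_force: [0.5, 0.8, -0.5]
opening: 0.498
```

```bash
python3 go.py -160 -61 29
```

```text
clock 4.15 ramp mm [-166.8  -63. ] z 31.7 F [ 0.5   0.75 -0.46] open 0.50 q [ 0.14  0.93  0.08  1.88 -0.19  0.33 -0.  ]
tool x yaw -21.05 want -21.06 z [ 0.005 -0.002 -1.   ]
world goal [ 0.54923271 -0.14055756  0.029     ] d tool units [-0.0026 -0.0084  0.0034]
```

{"fn": "apply_moves", "kwargs": {"series": [{"x":-0.002,"y":-0.003,"z":0.002,"wx":0,"wy":0,"wz":0,"fingers":0},{"x":0,"y":-0.003,"z":0,"wx":0,"wy":0,"wz":0,"fingers":0},{"x":0,"y":-0.003,"z":0,"wx":0,"wy":0,"wz":0,"fingers":0},{"x":0,"y":-0.003,"z":0,"wx":0,"wy":0,"wz":0,"fingers":0},{"x":0,"y":-0.003,"z":0,"wx":0,"wy":0,"wz":0,"fingers":0}]}}

```text
clock: 4.78
tool_pos: [0.5515, -0.1359, 0.0303]
eef_rot: [0.983, -0.183, 0.003, 0.001]
contact_force: [0.4, 0.0, 0.8]
opening: 0.505
```

```bash
python3 go.py -120 -61 29; python3 - <<'E'
from h import *
p,d=snapshot("side");c=cv2.resize(p[180:260,195:325],None,fx=6,fy=6,interpolation=cv2.INTER_CUBIC);cv2.imwrite("pics/s1.png",cv2.cvtColor(c,cv2.COLOR_RGB2BGR))
E
```

```text
clock 4.78 ramp mm [-154.8  -61.5] z 30.3 F [0.44 0.03 0.77] open 0.51 q [ 0.11  0.94  0.08  1.88 -0.2   0.33 -0.02]
tool x yaw -21.09 want -21.06 z [ 0.005 -0.002 -1.   ]
world goal [ 0.56360636 -0.10322931  0.029     ] d tool units [-0.0006 -0.0435  0.0015]
```

View pics/s1.png

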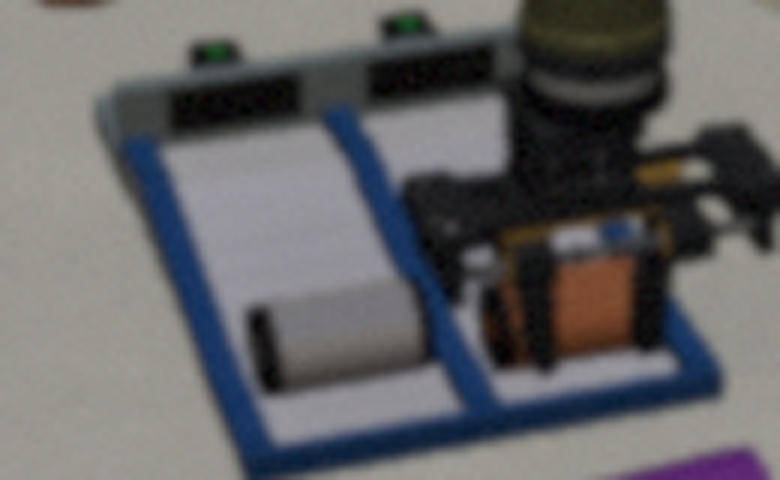

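{"fn": "apply_moves", "kwargs": {"series": [{"x":0,"y":-0.004,"z":0.001,"wx":0,"wy":0,"wz":0,"fingers":0},{"x":0,"y":-0.004,"z":0,"wx":0,"wy":0,"wz":0,"fingers":0},{"x":0,"y":-0.004,"z":0,"wx":0,"wy":0,"wz":0,"fingers":0},{"x":0,"y":-0.004,"z":0,"wx":0,"wy":0,"wz":0,"fingers":0},{"x":0,"y":-0.004,"z":0,"wx":0,"wy":0,"wz":0,"fingers":0},{"x":0,"y":-0.004,"z":0,"wx":0,"wy":0,"wz":0,"fingers":0}]}}

```text
clock: 5.58
tool_pos: [0.559, -0.1164, 0.0293]
eef_rot: [0.983, -0.183, 0.003, 0.001]
contact_force: [-0.2, -0.0, -0.2]
opening: 0.503
```

```bash
cat > cu.py <<'E'
from h import *
z=np.load("ramp.npz");M,t=z["M"],z["t"]
for n in("wrist","side"):
    cm=camera_model(n);p,d=snapshot(n);h=cv2.cvtColor(p,cv2.COLOR_RGB2HSV)
    m=cv2.inRange(h,(3,100,50),(15,255,255));k,l,s,_=cv2.connectedComponentsWithStats(m)
    uv=np.argwhere(m)[:,::-1];uv=uv[d[uv[:,1],uv[:,0]]>0];W=world(n,d,uv,cm);r=np.c_[(W[:,:2]-t)@M,W[:,2]]*1e3
    r=r[(abs(r[:,0])<170)&(r[:,1]>-112)&(r[:,1]<-9)&(r[:,2]>15)&(r[:,2]<90)]
    if len(r)<20: print(n,"few",len(r));continue
    # circle fit, radius 25, in x-z; and skew vs y
    from scipy.optimize import least_squares
    f=lambda q:np.hypot(r[:,0]-q[0]-q[2]*(r[:,1]+61),r[:,2]-q[1])-25
    o=least_squares(f,[np.median(r[:,0]),np.median(r[:,2])-15,0],loss="soft_l1");print(n,len(r),"axis x,z",o.x[:2].round(1),"skew deg",np.degrees(o.x[2]).round(1),"rms",np.sqrt((f(o.x)**2).mean()).round(1))
E
python3 go.py -116 -61 29;python3 cu.py
```

```text
clock 5.58 ramp mm [-134.   -61.5] z 29.3 F [-0.21 -0.01 -0.25] open 0.50 q [ 0.07  0.94  0.09  1.87 -0.21  0.33 -0.04]
tool x yaw -21.07 want -21.06 z [ 0.005 -0.002 -1.   ]
world goal [ 0.56504373 -0.09949648  0.029     ] d tool units [-0.0006 -0.0224  0.0004]
wrist 15611 axis x,z [-98.4  34.9] skew deg -0.1 rms 0.5
side 206 axis x,z [-98.2  36.1] skew deg -1.4 rms 8.4
```

{"fn": "apply_moves", "kwargs": {"series": [{"x":0,"y":-0.004,"z":0,"wx":0,"wy":0,"wz":0,"fingers":0},{"x":0,"y":-0.004,"z":0,"wx":0,"wy":0,"wz":0,"fingers":0},{"x":0,"y":-0.004,"z":0,"wx":0,"wy":0,"wz":0,"fingers":0},{"x":0,"y":-0.004,"z":0,"wx":0,"wy":0,"wz":0,"fingers":0},{"x":0,"y":-0.004,"z":-0.0006,"wx":0,"wy":0,"wz":0,"fingers":0},{"x":0,"y":-0.004,"z":-0.0007,"wx":0,"wy":0,"wz":0,"fingers":0},{"x":0,"y":-0.004,"z":-0.0007,"wx":0,"wy":0,"wz":0,"fingers":0},{"x":0,"y":-0.004,"z":-0.0007,"wx":0,"wy":0,"wz":0,"fingers":0}]}}

```text
clock: 6.68
tool_pos: [0.5662, -0.0975, 0.0325]
eef_rot: [0.983, -0.185, 0.002, 0.005]
contact_force: [-2.3, -4.0, 3.4]
opening: 0.501
```

```bash
python3 go.py 42 -61 52;python3 cu.py
```

```text
clock 6.67 ramp mm [-113.7  -61.4] z 32.5 F [-2.33 -4.01  3.35] open 0.50 q [ 0.02  0.94  0.11  1.86 -0.22  0.35 -0.07]
tool x yaw -21.27 want -21.06 z [ 0.002 -0.01  -1.   ]
world goal [0.62181967 0.04795009 0.052     ] d tool units [-0.0011 -0.1944 -0.0261]
wrist 15111 axis x,z [-78.3  35.3] skew deg -0.1 rms 0.5
side 193 axis x,z [-79.4  36.1] skew deg -2.5 rms 6.8
```

{"fn": "apply_moves", "kwargs": {"series": [{"x":0,"y":-0.0055,"z":-0.0006,"wx":0,"wy":0,"wz":-0.0005,"fingers":0},{"x":0,"y":-0.0055,"z":-0.0007,"wx":0,"wy":0,"wz":0,"fingers":0},{"x":0,"y":-0.0055,"z":-0.0007,"wx":0,"wy":0,"wz":0,"fingers":0},{"x":0,"y":-0.0055,"z":-0.0007,"wx":0,"wy":0,"wz":0,"fingers":0},{"x":0,"y":-0.0055,"z":-0.0007,"wx":0,"wy":0,"wz":0,"fingers":0},{"x":0,"y":-0.0055,"z":-0.0007,"wx":0,"wy":0,"wz":0,"fingers":0},{"x":0,"y":-0.0055,"z":-0.0007,"wx":0,"wy":0,"wz":0,"fingers":0},{"x":0,"y":-0.0055,"z":-0.0007,"wx":0,"wy":0,"wz":0,"fingers":0}]}}

```text
clock: 7.78
tool_pos: [0.5688, -0.0902, 0.0409]
eef_rot: [0.981, -0.192, -0.003, 0.021]
contact_force: [-2.4, -5.2, 5.3]
opening: 0.498
```

```bash
python3 go.py 42 -61 52;python3 cu.py
```

```text
clock 7.78 ramp mm [-106.   -61.2] z 40.9 F [-2.39 -5.21  5.34] open 0.50 q [-0.04  0.93  0.16  1.85 -0.23  0.39 -0.12]
tool x yaw -22.1 want -21.06 z [-0.013 -0.04  -0.999]
world goal [0.62181967 0.04795009 0.052     ] d tool units [-0.0036 -0.1841 -0.0217]
wrist 13653 axis x,z [-71.   36.5] skew deg -0.1 rms 0.5
side 212 axis x,z [-72.2  37.5] skew deg -0.6 rms 7.8
```

{"fn": "apply_moves", "kwargs": {"series": [{"x":0,"y":-0.002,"z":0.009,"wx":0.0135,"wy":0,"wz":-0.005,"fingers":0},{"x":0,"y":-0.002,"z":0.009,"wx":0,"wy":0,"wz":0,"fingers":0}]}}

```text
clock: 8.12
tool_pos: [0.569, -0.0925, 0.0277]
eef_rot: [0.983, -0.185, 0.002, 0.003]
contact_force: [-3.2, -6.7, 4.7]
opening: 0.501
```

```bash
python3 go.py -106 -61 26;python3 cu.py
```

```text
clock 8.12 ramp mm [-108.1  -62.2] z 27.7 F [-3.16 -6.65  4.73] open 0.50 q [ 0.02  0.95  0.1   1.85 -0.23  0.35 -0.08]
tool x yaw -21.36 want -21.06 z [ 0.002 -0.007 -1.   ]
world goal [ 0.56863714 -0.09016442  0.026     ] d tool units [-0.0015 -0.0026  0.0021]
wrist 16220 axis x,z [-72.7  36.2] skew deg 0.2 rms 0.5
side 201 axis x,z [-73.7  37.4] skew deg -1.7 rms 7.5
```

{"fn": "apply_moves", "kwargs": {"series": [{"x":0.001,"y":-0.0025,"z":0.003,"wx":0.028,"wy":0,"wz":-0.002,"fingers":0},{"x":0,"y":-0.0025,"z":0.003,"wx":0.028,"wy":0,"wz":0,"fingers":0},{"x":0,"y":-0.0025,"z":0.0025,"wx":0.028,"wy":0,"wz":0,"fingers":0},{"x":0,"y":-0.0025,"z":0.0025,"wx":0.028,"wy":0,"wz":0,"fingers":0}]}}

```text
clock: 8.72
tool_pos: [0.5748, -0.08, 0.0187]
eef_rot: [0.969, -0.176, 0.034, -0.173]
contact_force: [-1.8, -2.5, 0.7]
opening: 0.502
```

```bash
python3 go.py -104 -61 20;python3 cu.py
```

```text
clock 8.72 ramp mm [-94.3 -63.1] z 18.7 F [-1.82 -2.55  0.66] open 0.50 q [ 0.45  1.   -0.34  1.87 -0.26  0.26  0.16]
tool x yaw -20.68 want -21.06 z [ 0.127  0.322 -0.938]
world goal [ 0.56935583 -0.08829801  0.02      ] d tool units [-0.0027  0.0108 -0.0057]
wrist 17097 axis x,z [-63.6  37.7] skew deg -0.6 rms 0.5
side 66 axis x,z [-110.8   47.7] skew deg -4.8 rms 7.7
```

{"fn": "apply_moves", "kwargs": {"series": [{"x":-0.002,"y":-0.006,"z":0.001,"wx":0.002,"wy":0,"wz":0.001,"fingers":0},{"x":0,"y":-0.006,"z":0.001,"wx":0.002,"wy":0,"wz":0.001,"fingers":0},{"x":0,"y":-0.006,"z":0.001,"wx":0.002,"wy":0,"wz":0,"fingers":0},{"x":0,"y":-0.006,"z":0.001,"wx":0.002,"wy":0,"wz":0,"fingers":0},{"x":0,"y":-0.006,"z":0.001,"wx":0.002,"wy":0,"wz":0,"fingers":0},{"x":0,"y":-0.006,"z":0.001,"wx":0.002,"wy":0,"wz":0,"fingers":0}]}}

```text
clock: 9.57
tool_pos: [0.5847, -0.0502, 0.0245]
eef_rot: [0.965, -0.179, 0.037, -0.189]
contact_force: [-1.3, -1.8, 0.7]
opening: 0.501
```

```bash
python3 go.py;python3 cu.py
```

```text
clock 9.57 ramp mm [-62.9 -61.6] z 24.5 F [-1.27 -1.81  0.66] open 0.50 q [ 0.43  1.01 -0.37  1.87 -0.29  0.25  0.15]
tool x yaw -21.1 want -21.06 z [ 0.139  0.352 -0.926]
wrist 16700 axis x,z [-32.1  42.6] skew deg 0.1 rms 0.5
side 65 axis x,z [-33.2  45.5] skew deg -6.9 rms 15.5
```

{"fn": "apply_moves", "kwargs": {"series": [{"x":-0.0005,"y":-0.0055,"z":0.0012,"wx":0.001,"wy":0,"wz":0,"fingers":0},{"x":0,"y":-0.0055,"z":0.0012,"wx":0.001,"wy":0,"wz":0,"fingers":0},{"x":0,"y":-0.0055,"z":0.0012,"wx":0.001,"wy":0,"wz":0,"fingers":0},{"x":0,"y":-0.0055,"z":0.0012,"wx":0.001,"wy":0,"wz":0,"fingers":0},{"x":0,"y":-0.0055,"z":0.0012,"wx":0.001,"wy":0,"wz":0,"fingers":0},{"x":0,"y":-0.0055,"z":0.0012,"wx":0.001,"wy":0,"wz":0,"fingers":0},{"x":0,"y":-0.0055,"z":0.0012,"wx":0.001,"wy":0,"wz":0,"fingers":0}]}}

```text
clock: 10.55
tool_pos: [0.5958, -0.0195, 0.0305]
eef_rot: [0.962, -0.179, 0.038, -0.201]
contact_force: [-0.2, -2.2, 0.7]
opening: 0.5
```

```bash
python3 go.py;python3 cu.py
```

```text
clock 10.55 ramp mm [-30.2 -61. ] z 30.5 F [-0.24 -2.21  0.65] open 0.50 q [ 0.4   1.01 -0.4   1.87 -0.31  0.24  0.12]
tool x yaw -21.1 want -21.06 z [ 0.146  0.373 -0.916]
wrist 16314 axis x,z [ 0.7 47.8] skew deg -0.0 rms 0.5
side 61 axis x,z [ 0.3 49.4] skew deg -4.2 rms 9.8
```

{"fn": "apply_moves", "kwargs": {"series": [{"x":0,"y":-0.0055,"z":0.0012,"wx":0.0005,"wy":0,"wz":0,"fingers":0},{"x":0,"y":-0.0055,"z":0.0012,"wx":0.0005,"wy":0,"wz":0,"fingers":0},{"x":0,"y":-0.0055,"z":0.0012,"wx":0.0005,"wy":0,"wz":0,"fingers":0},{"x":0,"y":-0.0055,"z":0.0012,"wx":0.0005,"wy":0,"wz":0,"fingers":0},{"x":0,"y":-0.0055,"z":0.0012,"wx":0.0005,"wy":0,"wz":0,"fingers":0},{"x":0,"y":-0.0055,"z":0.0012,"wx":0.0005,"wy":0,"wz":0,"fingers":0},{"x":0,"y":-0.0055,"z":0.0012,"wx":0.0005,"wy":0,"wz":0,"fingers":0},{"x":0,"y":-0.0055,"z":0.0012,"wx":0.0005,"wy":0,"wz":0,"fingers":0}]}}

```text
clock: 11.65
tool_pos: [0.6092, 0.0159, 0.0383]
eef_rot: [0.961, -0.179, 0.039, -0.207]
contact_force: [-1.2, -2.3, 0.4]
opening: 0.502
```

```bash
python3 go.py;python3 cu.py
```

```text
clock 11.65 ramp mm [  7.6 -60.8] z 38.3 F [-1.2  -2.29  0.43] open 0.50 q [ 0.34  1.   -0.4   1.85 -0.34  0.24  0.09]
tool x yaw -21.08 want -21.06 z [ 0.15   0.384 -0.911]
wrist 15820 axis x,z [39.2 53.9] skew deg -0.1 rms 0.5
side 64 axis x,z [38.9 54.2] skew deg -4.0 rms 3.6
```

{"fn": "apply_moves", "kwargs": {"series": [{"x":0,"y":-0.0055,"z":0.0018,"wx":0.0003,"wy":0,"wz":0,"fingers":0},{"x":0,"y":-0.0055,"z":0.0018,"wx":0.0003,"wy":0,"wz":0,"fingers":0},{"x":0,"y":-0.0055,"z":0.0018,"wx":0.0003,"wy":0,"wz":0,"fingers":0},{"x":0,"y":-0.0055,"z":0.0018,"wx":0.0003,"wy":0,"wz":0,"fingers":0},{"x":0,"y":-0.005,"z":0.0016,"wx":0.0003,"wy":0,"wz":0,"fingers":0},{"x":0,"y":-0.0045,"z":0.0015,"wx":0.0003,"wy":0,"wz":0,"fingers":0}]}}

```text
clock: 12.5
tool_pos: [0.6193, 0.0424, 0.0415]
eef_rot: [0.96, -0.178, 0.04, -0.21]
contact_force: [-0.9, -2.1, -0.0]
opening: 0.499
```

```bash
python3 go.py;python3 cu.py
```

```text
clock 12.50 ramp mm [ 35.9 -60.6] z 41.5 F [-0.91 -2.13 -0.04] open 0.50 q [ 0.3   1.   -0.4   1.83 -0.35  0.24  0.06]
tool x yaw -21.06 want -21.06 z [ 0.152  0.39  -0.908]
wrist 16175 axis x,z [67.  58.3] skew deg -0.0 rms 0.5
side 61 axis x,z [68.  62.1] skew deg -0.1 rms 4.2
```

{"fn": "apply_moves", "kwargs": {"series": [{"x":0,"y":-0.0035,"z":0.0004,"wx":-0.003,"wy":0,"wz":0,"fingers":0},{"x":0,"y":-0.0035,"z":0.0004,"wx":-0.003,"wy":0,"wz":0,"fingers":0},{"x":0,"y":-0.0035,"z":0.0004,"wx":-0.003,"wy":0,"wz":0,"fingers":0},{"x":0,"y":-0.0035,"z":0.0005,"wx":-0.003,"wy":0,"wz":0,"fingers":0}]}}

```text
clock: 13.1
tool_pos: [0.6232, 0.0532, 0.0449]
eef_rot: [0.964, -0.179, 0.036, -0.191]
contact_force: [-0.3, -0.4, -0.8]
opening: 0.498
```

```bash
python3 go.py;python3 cu.py
```

```text
clock 13.10 ramp mm [ 47.4 -60.4] z 44.9 F [-0.33 -0.36 -0.85] open 0.50 q [ 0.22  0.98 -0.34  1.82 -0.36  0.26  0.02]
tool x yaw -21.05 want -21.06 z [ 0.138  0.356 -0.924]
wrist 16125 axis x,z [79.3 60.2] skew deg -0.1 rms 0.5
side 82 axis x,z [81.3 61.8] skew deg 1.0 rms 3.7
```

{"fn": "apply_moves", "kwargs": {"series": [{"x":0,"y":-0.003,"z":0.0013,"wx":-0.002,"wy":0,"wz":0,"fingers":0},{"x":0,"y":-0.003,"z":0.0013,"wx":-0.002,"wy":0,"wz":0,"fingers":0},{"x":0,"y":-0.0045,"z":0.0018,"wx":-0.002,"wy":0,"wz":0,"fingers":0},{"x":0,"y":-0.006,"z":0.0022,"wx":-0.002,"wy":0,"wz":0,"fingers":0},{"x":0,"y":-0.006,"z":0.0022,"wx":-0.002,"wy":0,"wz":0,"fingers":0},{"x":0,"y":-0.004,"z":0.0015,"wx":0,"wy":0,"wz":0,"fingers":0}]}}

```text
clock: 13.95
tool_pos: [0.6323, 0.0796, 0.0459]
eef_rot: [0.967, -0.178, 0.033, -0.177]
contact_force: [-0.3, -0.3, -1.0]
opening: 0.498
```

```bash
python3 go.py;python3 cu.py
```

```text
clock 13.95 ramp mm [ 75.3 -59.4] z 45.9 F [-0.31 -0.3  -1.01] open 0.50 q [ 0.13  0.97 -0.29  1.79 -0.37  0.28 -0.03]
tool x yaw -20.84 want -21.06 z [ 0.127  0.331 -0.935]
wrist 15731 axis x,z [111.   57.7] skew deg -0.3 rms 0.5
side 98 axis x,z [109.6  58.4] skew deg -2.2 rms 4.4
```

{"fn": "apply_moves", "kwargs": {"series": [{"x":0,"y":-0.0035,"z":0.0015,"wx":0,"wy":0,"wz":-0.001,"fingers":0},{"x":0,"y":-0.0035,"z":0.0014,"wx":0,"wy":0,"wz":0,"fingers":0}]}}

```text
clock: 14.3
tool_pos: [0.6337, 0.0824, 0.0449]
eef_rot: [0.968, -0.177, 0.033, -0.175]
contact_force: [-2.7, -6.2, 2.2]
opening: 0.501
```

```bash
python3 go.py;python3 cu.py
```

```text
clock 14.30 ramp mm [ 78.4 -59.7] z 44.9 F [-2.66 -6.21  2.16] open 0.50 q [ 0.12  0.97 -0.28  1.79 -0.37  0.28 -0.03]
tool x yaw -20.8 want -21.06 z [ 0.126  0.328 -0.936]
wrist 16023 axis x,z [111.1  57.7] skew deg -0.3 rms 0.5
side 100 axis x,z [110.7  59.5] skew deg -0.4 rms 4.6
```

{"fn": "apply_moves", "kwargs": {"series": [{"x":0,"y":0.006,"z":-0.0025,"wx":0,"wy":0,"wz":0,"fingers":0},{"x":0,"y":0.012,"z":-0.006,"wx":0,"wy":0,"wz":0,"fingers":0},{"x":0,"y":0.015,"z":-0.015,"wx":0,"wy":0,"wz":0,"fingers":0},{"x":0,"y":0,"z":-0.04,"wx":0,"wy":0,"wz":0,"fingers":0},{"x":0,"y":0,"z":-0.05,"wx":0,"wy":0,"wz":0,"fingers":0},{"x":0,"y":0,"z":-0.04,"wx":0,"wy":0,"wz":0,"fingers":0},{"x":0,"y":0,"z":0,"wx":0,"wy":0,"wz":0,"fingers":0},{"x":0,"y":0,"z":0,"wx":0,"wy":0,"wz":0,"fingers":0}]}}

```text
clock: 15.4
tool_pos: [0.6071, 0.0121, 0.1547]
eef_rot: [0.967, -0.179, 0.034, -0.176]
contact_force: [-0.5, -0.1, 0.1]
opening: 0.503
```

```bash
python3 go.py;python3 cu.py;python3 - <<'E'
from h import *
p,d=snapshot("wrist");q,_=snapshot("top")
c=cv2.resize(q[90:290,60:420],(756,420));o=np.vstack([p[:180,:],c[:, :560]]) if 0 else np.hstack([p[::1,::1][:300,150:550],cv2.resize(q[110:290,150:390],(400,300))])
cv2.imwrite("pics/f.png",cv2.cvtColor(o,cv2.COLOR_RGB2BGR))
E
```

```text
clock 15.40 ramp mm [  3.3 -60.2] z 154.7 F [-0.54 -0.05  0.13] open 0.50 q [ 0.24  0.77 -0.27  1.81 -0.34  0.48 -0.01]
tool x yaw -21.02 want -21.06 z [ 0.128  0.328 -0.936]
wrist 4777 axis x,z [111.   57.7] skew deg -0.3 rms 0.6
side 268 axis x,z [110.8  59.1] skew deg -1.0 rms 3.1
```

View pics/f.png

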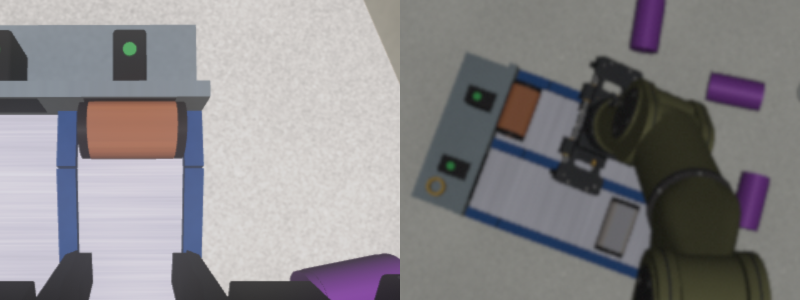

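The copper sleeve sits square against the stop wall (left half, around (132,130)). Steel is still on its apron, and the tool is clear.

```bash
python3 -c "
from plant import *
print(finish_job())"
```

```text
the job is handed in; nothing more can be done
None
```

I pushed the copper sleeve up its lane and over the crest with the half-open fingertips. It now rests in the seat, square against the stop wall. I handed the job in at about 15.5 s with the gripper clear.

- **Last checks:** the wrist camera puts the sleeve's axis at x 111, z 57.7 mm in the ramp frame, against a target of 110 and 58, with about 0.3° of skew. The reading stayed the same after I let go. The side camera gave x 110.8, z 59.1 and 1.0° of skew, but it saw the sleeve poorly. In the final picture the steel sleeve was still on its apron and the purple sleeves and brass ring looked undisturbed. I did not re-measure them, and I did not check the other bystanders.
- **Stall at the foot of the slope:** friction made the upright fingers ride up. I lowered them and tilted them about 20° while still in contact. The sleeve eased back about 2 mm against the fingers while I did this, and then it moved steadily.
- **Past the crest:** the sleeve probably ran a few millimetres ahead of the fingers on the falling seat. The gap measured about 3 mm, with the sleeve already at the wall. I then closed the gap and pressed the sleeve lightly home, at about 7 N.

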